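Slide the top grating plate off its stack onto the instrument stage

ROBOT

A 7-joint arm with a two-finger parallel gripper is mounted at the origin on the work surface. World frame = base frame: x ahead of the robot, y to its left, z up, the work surface at z = 0. Lengths are in m, angles in rad, forces in N, time in s.
With the tool pointing down it reaches from about 0.4 to 0.85 m from the base axis. Payload 10.4 kg.
Tool frame: the origin (TCP) lies at the very end of the fingers, on their centre line; the grasp point (between the pads) lies 19 mm behind it; z points along the fingers, y is the direction in which the jaws open and shut (so a half turn about z gives the same grasp; the last joint's range is limited). The gripper opens to 87 mm and grips with 3 to 60 N. Pads are 19 mm wide; open, the fingers measure 117 mm over their backs; the gripper's body (75 mm by 190 mm) begins 51 mm behind the grasp point.
Start: joints at [-1.253, 0.332, -0.065, 1.46, 0.022, 1.35, -0.088], TCP at [0.209, 0.589, 0.223] pointing down, gripper open.
Joint ranges: [-2.6, 2.6], [-0.5, 2.12], [-1.47, 1.34], [0.16, 2.42], [-1.27, 4.41], [0.06, 2.06], [-2.6, 2.6]. Speed limits (rad/s): [2.22, 2.22, 2.79, 2.79, 3.14, 3.14, 3.14].

INTERFACE

Orientations are given as a unit quaternion [x, y, z, w].
In Python, from bench import read_state, camera, close_job, recognise, masks_of gives the robot as it stands.
- The arm moves only by the tool play_rows, never from a script. Its argument "moves" is a list of rows, each a list of 3 entries, a list of its own where there are three numbers: the shift along the tool's x, y, z in cm, then the turn, a rotation vector about the tool's x, y, z in rad, then the finger opening in cm, from 0 to 8.7. In form: [[[dx, dy, dz], [ax, ay, az], jaw], ...]. A call has 1 to 8 rows; each row is the pose to reach, as a shift and turn from the pose commanded when the call began, along the tool's axes at that moment; what a row does not reach only later rows make up. A row lasts 1/8 s, in which the tool goes at most 62.5 mm and 10.7 degrees, less where a joint would pass 70% of its speed; a pose out of reach is approached as far as the arm can. A call with a gripper value outside its range is refused whole. The fingers move at their own pace and stop on an object; "grip_force" is the grip in N (left out, the last holds). Time passes only in rows, so rows that repeat a pose let the fingers close. It gives the time, the measured TCP pose, the force and the opening at its end, in the units of the state.
- read_state(): the state, without advancing time (a new reading comes with each control period).
- camera(name): name is "scene" or "side" or "wrist"; returns a dict with "frame" (400x640x3 uint8, red, green, blue), "intrinsics" (3x3 intrinsics, pixels), "k1" (the pictures are not rectified: a ray, as slopes to the right and down, at radius r is drawn at 1 + k1 r^2 times it, then the intrinsics apply), "camera_from_world" (4x4, takes a point from world to camera coordinates). Camera axes: x right, y down, z forward; pixel columns grow to the right and rows downward; lengths in m; the calibration is good to about 2 mm. A picture is of the moment at which its call begins. There is no depth.
- close_job(): hands the job in, once; it reports no verdict.
Trained networks look in a picture, given as the dict that the camera call returned (one of the last four; its "shot" number tells which), for a name from the list of things; names that differ only in an ending like _2 or _b are one class to them, and where a whole thing is asked for, a point or a joint stands for the part that bears it (a point fixed in the world has none). Each returns a list of dicts, best first, with "conf" (0 to 1); they miss things now and then, are a little off and sometimes report something else, mostly with a low value. They report only what shows in the picture. A call takes as long as a camera call.
- recognise(picture, query): "at" ([column, row] in pixels, amid what is visible of it).
- masks_of(picture, query): "region" (400x640 bool, what is visible of it) and "at" ([column, row] in pixels, amid what is visible of it).
The state is a dict: "time": time; "joint_positions": joint angles; "joint_vel": joint speeds; "joint_torque": joint torques, N m; "ee_pos": TCP position; "eef_rot": TCP orientation; "ft_force": force on the tool from outside, world axes, zero at the start; "torque": the same for the moment, N m; "width": finger opening in m.
Only numpy, scipy, OpenCV 4.12 (cv2) and the standard library are available. Lean on these libraries where they do the work, as an engineer would, in place of code of your own. Each camera call takes 0.05 s, during which the arm holds its last target.

TASK

Without lifting it, slide the topmost framed plate sideways off the stack onto the dark instrument stage, leaving the plates under it where they lie. Once it is clear of the stack push it against the side fence, then along the fence fully home against the end stop, wherever that has been set, each time pressing it on for about half a second with a gentle 7 N or so; neither rail may ever take more than 15 N. Leave it flat and square against both, let go, and do not disturb the other things on the bench.

Things in the scene. Friction and masses are not known exactly. Their poses are not given: they have to be found in the camera images.
- plate_top: Top plate of the stack of four: grey frame round a glass pane, 100 x 100 x 10 mm, 0.15 kg; origin at the centre of its underside, z up, x and y along its edges as the stage's. On the stack its underside is 76.5 mm above the table, 1.5 mm above the stage's top. Too wide to grip: push its 10 mm high edge with shut fingers. Slides at under 1 N unless pressed down; mass and friction vary.
- plate_2: Second plate of the stack, just like the top plate: 100 x 100 x 10 mm, 0.15 kg; origin at the centre of its underside, z up, x and y along its edges as the stage's. Only lies there by its weight; its top face is 76.5 mm above the table. Must stay where it is.
- plate_3: Third plate of the stack, just like the top plate: 100 x 100 x 10 mm, 0.15 kg; origin at the centre of its underside, z up, x and y along its edges as the stage's. Only lies there by its weight; its top face is 66.5 mm above the table. Must stay where it is.
- plate_4: Lowest plate of the stack, just like the top plate: 100 x 100 x 10 mm, 0.15 kg; origin at the centre of its underside, z up, x and y along its edges as the stage's. Only lies there by its weight; its top face is 56.5 mm above the table. Must stay where it is.
- block: Fixed wooden storage block under the stack, 112 (x) x 106 (y) x 47 mm high; origin at the centre of its underside, on the table. It stands on the -y side of the stage with its axes almost parallel to the stage's, with an open gap of about 5 to 13 mm between them.
- stage: Fixed instrument stage: a dark square top on a round grey pedestal; origin on the table below seat_center. The top face, 75 mm above the table, spans x -60..+66, y -66..+78 mm in its own frame. +y is the way from the stack to the end stop; +x leads to the side fence. The -y and -x sides are open.
- seat_center (a point): Reference point on the middle of the stage's top face, axes as the stage's. With the plate at the side fence its centre has x = 0 here; with the plate home at the end stop its centre has y between -6 and +10 mm, depending on how the stop is set. At the start the top plate's centre lies about 124 to 133 mm from it towards -y and 6 to 12 mm towards -x, turned up to 0.1 rad; it is clear of the stack from y = -18 mm on.
- end_stop: Aluminium rail across the +y end of the stage, 16 mm high, with an adjustable buffer bar (70 mm long, 13 mm high) before it that the plate meets; firm under load. Origin on the stage's top face, 71 mm from seat_center. The bar's face is 11 to 27 mm from this origin towards -y: it is set anew each time and this is not measured, so it must be felt.
- side_fence: Fixed aluminium rail along the +x side of the stage, 10 mm thick, 80 mm long (y -35..+45 mm), 16 mm high, rigid. Origin on the stage's top face, in the middle of its thickness; the face the plate meets is 5 mm from it towards the stage's -x, i.e. 50 mm from seat_center.
- lens_mount: Bystander: loose upright lens mount, round foot 52 mm across, ring 52 mm across, 94 mm tall, beyond the stage. Origin at the centre of its underside.
- cleaner: Bystander: loose small bottle, 40 mm across, 85 mm tall, beyond the stack. Origin at the centre of its underside.
- filter_tin: Bystander: loose flat round tin, 52 mm across, 24 mm high, on the robot's side of the stage or the stack. Origin at the centre of its underside.

How it is judged:
On the way, in this order (a step that is already met when the one before it is completed fails the run):
1. the top plate, clear of the stack, is pressed against the side fence with at least 1.5 N for 0.3 s (contact force between plate_top and side_fence above 1.5 N and contact force between plate_top and plate_2 below 0.2 N and x of plate_top in the frame of seat_center between -0.003 and 0.003 m), for 0.3 s.
2. then it is pressed home against the end stop with at least 1.5 N for 0.3 s, still along the side fence (contact force between plate_top and end_stop above 1.5 N and y of plate_top in the frame of seat_center between -0.009 and 0.013 m and x of plate_top in the frame of seat_center between -0.003 and 0.003 m), for 0.3 s.
At the end, for the whole second after the job is handed in: The top plate lies flat on the stage, at rest, its centre within 3 mm of seat_center across (x), within -9 to +13 mm of it along (y, the range of the adjustable stop) and square to the stage within 2 degrees; the three other plates are within 6 mm of where they were (x of plate_top in the frame of seat_center between -0.003 and 0.003 m and y of plate_top in the frame of seat_center between -0.009 and 0.013 m and height (world z) of plate_top between 0.073 and 0.0765 m and angle between plate_top's own z axis and vertical below 0.03 rad and angle between the x axis of plate_top and the x axis of seat_center, either way round below 0.035 rad and linear speed of plate_top below 0.01 m/s and distance of each of plate_2, plate_3, plate_4 from where it was at the start of the episode below 0.006 m); the robot touches nothing.
It fails at once if the top plate is lifted more than 6 mm above its place on the stack (height (world z) of plate_top above 0.0825 m).
It fails at once if the top plate is pressed on the end stop or the side fence with more than 15 N (contact force between plate_top and end_stop above 15 N or contact force between plate_top and side_fence above 15 N).
It fails at once if the fingers bear on the top plate with more than 20 N (contact force between the fingers and plate_top above 20 N).
It fails at once if a plate under the top one is shifted more than 6 mm (distance of any of plate_2, plate_3, plate_4 from where it was at the start of the episode above 0.006 m).
It fails at once if a bystander is moved more than 10 mm (distance of any of lens_mount, cleaner, filter_tin from where it was at the start of the episode above 0.01 m).
It also fails if it takes over 72 s, if anything falls off the work surface, if the arm or the gripper's body presses on something with over 40 N, if the wrist force passes 120 N, or if a joint passes its speed limit or range.

## Working session

There is one attempt and no reset: what is moved stays moved. The work goes in short steps, Python scripts to look and compute and a tool call to move; the robot and the scene stay as the last step left them, time stands still between calls to the robot, and variables do not carry over. Pictures are saved under pics/ and viewed, and the job is handed in when it is done.

Besides the shell and the picture viewer there is one more tool, called after "Emit:" as name(argument=value, ...) on one line, values as JSON. play_rows: Moves the arm, as the interface text tells. Its arguments: {"type":"object","properties":{"moves":{"type":"array","items":{"type":"array"}},"grip_force":{"type":"number"}},"required":["moves"]}

```bash
ls; mkdir -p pics; cat > snap.py <<'E'
from bench import *
import cv2,sys,numpy as np
np.set_printoptions(precision=4,suppress=True)
E
python3 - <<'E'
from snap import *
s=read_state(); print(s)
for n in ["scene","side","wrist"]:
    c=camera(n); cv2.imwrite(f"pics/{n}0.png",c["frame"][:,:,::-1]); print(n,c["intrinsics"],c["k1"],c["camera_from_world"])
E
```

```text
pics
{'time': 0.0, 'joint_positions': array([-1.2526,  0.3329, -0.0647,  1.4609,  0.0216,  1.3499, -0.0885]), 'joint_vel': array([ 0.0003,  0.0009,  0.0007, -0.0011,  0.0005, -0.0003, -0.0003]), 'joint_torque': array([  0.0006, -62.3257,   0.0248, -38.9896,  -0.0614,   0.0398,
         0.0001]), 'ee_pos': array([0.2088, 0.5887, 0.2217]), 'eef_rot': array([ 0.1696,  0.9855, -0.0007, -0.0001]), 'ft_force': array([-0.1687, -0.2647, -0.5993]), 'torque': array([0.008 , 0.0293, 0.0191]), 'width': 0.08734303278919828}
scene [[505.4578   0.     323.7538]
 [  0.     505.4578 198.7199]
 [  0.       0.       1.    ]] -0.07019926022575759 [[ 0.8217  0.5697 -0.0165 -0.497 ]
 [ 0.4406 -0.6533 -0.6157 -0.2082]
 [-0.3616  0.4986 -0.7878  0.9891]
 [ 0.      0.      0.      1.    ]]
side [[375.0747   0.     323.7782]
 [  0.     375.0747 194.9694]
 [  0.       0.       1.    ]] -0.052643828404969575 [[-0.7732 -0.6338 -0.0195  0.45  ]
 [-0.4513  0.5717 -0.6852  0.3084]
 [ 0.4455 -0.521  -0.7281  0.4703]
 [ 0.      0.      0.      1.    ]]
wrist [[327.3666   0.     317.2683]
 [  0.     327.3666 201.4773]
 [  0.       0.       1.    ]] -0.05937586888056491 [[ 0.3352  0.9422 -0.0003 -0.6248]
 [ 0.9012 -0.3205  0.2919 -0.0346]
 [ 0.2749 -0.0981 -0.9565  0.3902]
 [ 0.      0.      0.      1.    ]]
```

View pics/scene0.png

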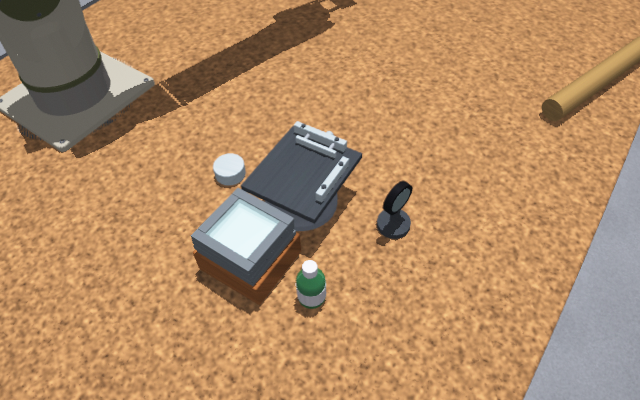

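View pics/side0.png

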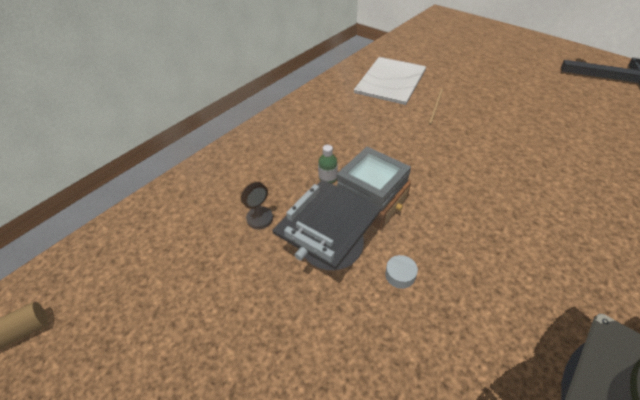

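View pics/wrist0.png

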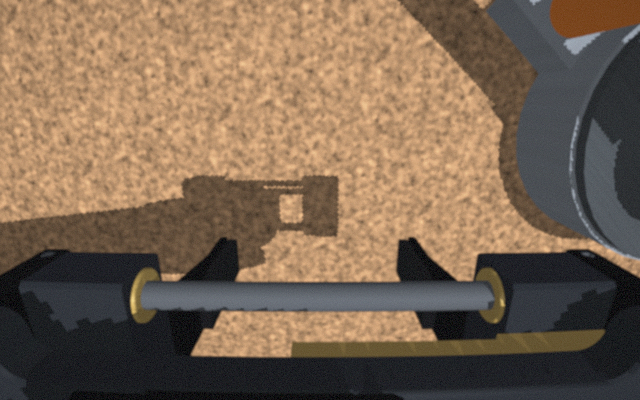

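```bash
cat >> snap.py <<'E'
def proj(c,P):
    P=np.atleast_2d(P); T=c["camera_from_world"]; q=P@T[:3,:3].T+T[:3,3]
    s=q[:,:2]/q[:,2:]; s=s*(1+c["k1"]*(s**2).sum(1,keepdims=True))
    K=c["intrinsics"]; return np.c_[s[:,0]*K[0,0]+K[0,2], s[:,1]*K[1,1]+K[1,2]]
def unproj(c,px,z):
    K=c["intrinsics"]; d=np.array([(px[0]-K[0,2])/K[0,0],(px[1]-K[1,2])/K[1,1]]); s=d.copy()
    for _ in range(20): s=d/(1+c["k1"]*(s@s))
    T=c["camera_from_world"]; R=T[:3,:3]; o=-R.T@T[:3,3]; r=R.T@np.r_[s,1]
    return o+r*(z-o[2])/r[2]
E
python3 - <<'E'
from snap import *
for n,(x0,y0,x1,y1) in dict(scene=(180,110,380,260),side=(260,130,430,280)).items():
    c=camera(n)
    cr=c["frame"][y0:y1,x0:x1,::-1]; cv2.imwrite(f"pics/{n}_z.png",cv2.resize(cr,None,fx=4,fy=4,interpolation=cv2.INTER_CUBIC))
    for q,z in [("plate_top",.0865),("stage",.075),("end_stop",.09),("side_fence",.09),("lens_mount",.05),("cleaner",.04),("filter_tin",.012),("block",.03)]:
        for m in masks_of(c,q)[:2]:
            print(n,q,round(m["conf"],2),m["at"],m["region"].sum(),unproj(c,np.array(m["at"]),z))
E
```

```text
scene plate_top 0.6 [245.0, 230.5] 4775 [ 0.5458 -0.0972  0.0865]
scene stage 0.61 [302.6, 175.2] 7546 [0.546  0.0322 0.075 ]
scene end_stop 0.76 [317.5, 139.4] 1074 [0.5304 0.0932 0.09  ]
scene side_fence 0.77 [333.5, 177.2] 509 [0.5933 0.0439 0.09  ]
scene lens_mount 0.8 [392.7, 213.9] 1417 [0.6847 0.0622 0.05  ]
scene cleaner 0.91 [311.6, 286.4] 1141 [ 0.6523 -0.0958  0.04  ]
scene filter_tin 0.96 [230.1, 169.3] 788 [0.4029 0.017  0.012 ]
scene filter_tin 0.27 [263.1, 275.5] 2064 [ 0.5757 -0.109   0.012 ]
scene block 0.92 [258.9, 278.4] 2121 [ 0.5818 -0.1226  0.03  ]
side plate_top 0.55 [375.5, 171.9] 2178 [ 0.531  -0.091   0.0865]
side stage 0.67 [324.9, 225.4] 5963 [0.5305 0.0576 0.075 ]
side end_stop 0.88 [313.9, 237.4] 939 [0.5211 0.096  0.09  ]
side side_fence 0.96 [301.3, 199.4] 371 [0.5904 0.0478 0.09  ]
side side_fence 0.51 [402.1, 270.4] 868 [0.3819 0.0617 0.09  ]
side lens_mount 0.6 [254.2, 204.4] 1015 [0.6769 0.0853 0.05  ]
side cleaner 0.75 [329.9, 165.8] 606 [ 0.6398 -0.0917  0.04  ]
side filter_tin 0.93 [401.6, 269.7] 862 [0.4005 0.0128 0.012 ]
side block 0.78 [390.2, 207.0] 628 [ 0.4853 -0.0807  0.03  ]
```

View pics/scene_z.png

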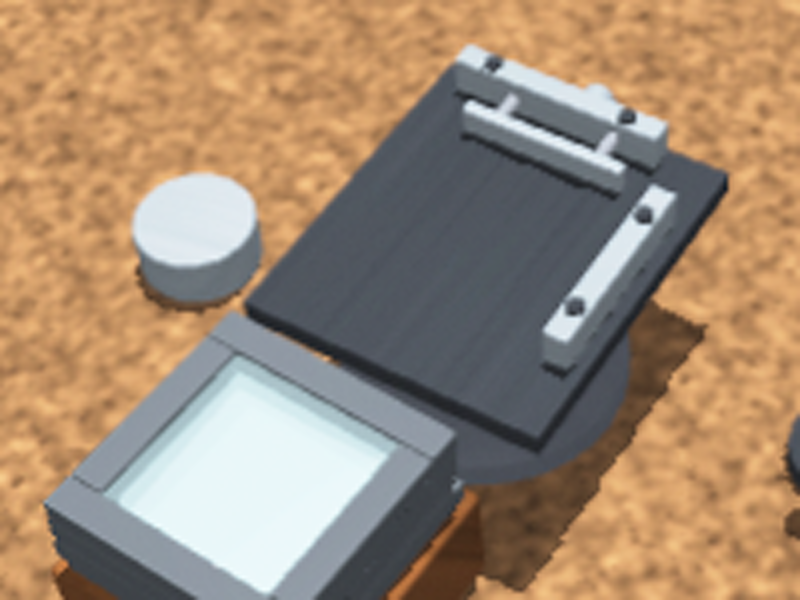

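View pics/side_z.png

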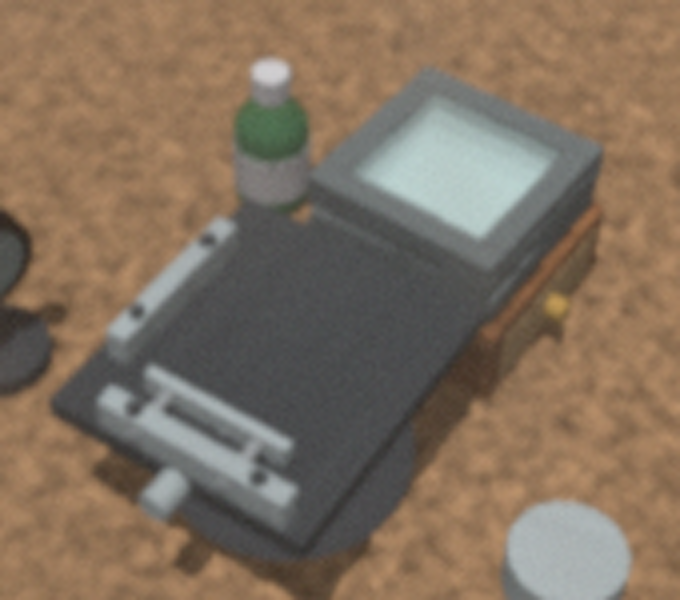

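```bash
cat > fit.py <<'E'
from snap import *
from scipy.optimize import least_squares
def W(p,pts):
    x,y,t=p; c,s=np.cos(t),np.sin(t); pts=np.array(pts,float)
    return np.c_[x+c*pts[:,0]-s*pts[:,1], y+s*pts[:,0]+c*pts[:,1], pts[:,2]]
def fit(obs,p0):
    f=lambda p: np.concatenate([(proj(c,W(p,m))-np.array(px)).ravel() for c,m,px in obs])
    r=least_squares(f,p0,loss='soft_l1'); return r.x,f(r.x).reshape(-1,2)
def zpx(L,o,k=4): return np.array(L,float)/k-0.375+np.array(o)
E
python3 - <<'E'
from fit import *
cs=camera("scene"); cd=camera("side")
S=[(cs,[(-.06,-.066,.075),(.066,-.066,.075),(.066,.078,.075),(.05,-.035,.091),(.06,-.035,.091),(.05,.045,.091),(.06,.045,.091)],
   zpx([(247,308),(540,440),(727,178),(543,329),(572,344),(652,187),(677,196)],(180,110))),
   (cd,[(.066,.078,.075),(-.06,.078,.075),(.06,-.035,.091),(.05,-.035,.091),(.06,.045,.091),(.05,.045,.091)],
   zpx([(52,403),(303,550),(217,220),(237,226),(110,328),(127,338)],(260,130)))]
h=.05
P=[(cs,[(-h,h,.0865),(h,h,.0865),(-h,-h,.0865)],zpx([(235,312),(457,432),(47,505)],(180,110))),
   (cd,[(h,-h,.0865),(-h,-h,.0865),(-h,h,.0865),(h,h,.0865)],zpx([(430,68),(603,150),(485,272),(312,180)],(260,130)))]
for nm,o in (("stage",S),("plate",P)):
    for oo in (o,o[:1],o[1:]):
        x,r=fit(oo,[.54,.03 if nm=="stage" else -.09,0]); print(nm,x); 
    x,r=fit(o,x);print(r)
E
```

```text
stage [0.5356 0.0355 0.0923]
stage [0.5365 0.0355 0.0921]
stage [0.5333 0.0361 0.0792]
[[-1.456  -0.6721]
 [-0.222   0.0918]
 [ 0.0981 -1.3701]
 [-0.1114  0.8985]
 [-1.1483 -0.1609]
 [-0.3751 -0.5245]
 [-0.6549 -0.3929]
 [-1.1929 -0.8563]
 [ 0.2424 -1.6752]
 [-0.485  -1.2212]
 [-0.8646 -0.5485]
 [-1.4362  0.3723]
 [-0.914   0.3861]]
plate [ 0.5379 -0.0936  0.0074]
plate [ 0.54   -0.0939  0.0238]
plate [ 0.5358 -0.0922  0.0036]
[[-0.3979 -1.4473]
 [ 0.2206 -0.0716]
 [-1.6206 -1.5159]
 [-0.9318 -1.0973]
 [-0.01   -0.7492]
 [ 0.3334 -0.3496]
 [-2.214  -1.7379]]
```

Emit:
play_rows(moves=[[[-53.5,-50.3,-10.8],[0,0,1.14],8.7],[[-53.5,-50.3,-10.8],[0,0,1.14],8.7],[[-53.5,-50.3,-10.8],[0,0,1.14],8.7],[[-53.5,-50.3,-10.8],[0,0,1.14],8.7],[[-53.5,-50.3,-10.8],[0,0,1.14],8.7],[[-53.5,-50.3,-10.8],[0,0,1.14],8.7],[[-53.5,-50.3,-10.8],[0,0,1.14],8.7],[[-53.5,-50.3,-10.8],[0,0,1.14],8.7]])

```text
time: 2.15
ee_pos: [0.4359, 0.1473, 0.2959]
eef_rot: [0.675, 0.738, 0.001, -0.0]
ft_force: [1.3, 0.3, -0.3]
width: 0.0865
```

Emit:
play_rows(moves=[[[-22,9,-3.4],[0,0,0],8.7],[[-22,9,-3.4],[0,0,0],8.7],[[-22,9,-3.4],[0,0,0],8.7],[[-22,9,-3.4],[0,0,0],8.7],[[-22,9,-3.4],[0,0,0],8.7],[[-22,9,-3.4],[0,0,0],8.7]])

```text
time: 2.9
ee_pos: [0.5446, -0.0612, 0.3291]
eef_rot: [0.674, 0.738, -0.0, -0.0]
ft_force: [0.2, -0.1, 0.1]
width: 0.0868
```

```bash
python3 - <<'E'
from snap import *
c=camera("wrist"); s=read_state(); print(s["ee_pos"],s["eef_rot"],s["ft_force"],s["joint_positions"])
cv2.imwrite("pics/wrist1.png",c["frame"][:,:,::-1])
E
```

```text
[ 0.5445 -0.0605  0.329 ] [ 0.674   0.7387  0.0001 -0.0004] [-0.0092  0.5986 -0.2374] [-0.5773  0.1289  0.6804  1.5197 -0.0816  1.5222  0.1945]
```

View pics/wrist1.png

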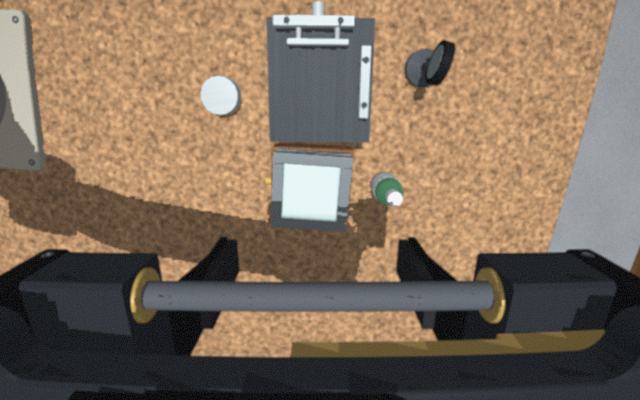

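```bash
python3 - <<'E'
import cv2
f=cv2.imread("pics/wrist1.png")
cv2.imwrite("pics/w1a.png",cv2.resize(f[5:150,255:385],None,fx=4,fy=4,interpolation=cv2.INTER_CUBIC))
cv2.imwrite("pics/w1b.png",cv2.resize(f[135:240,255:385],None,fx=5,fy=5,interpolation=cv2.INTER_CUBIC))
E
```

```text
(no output)
```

View pics/w1a.png

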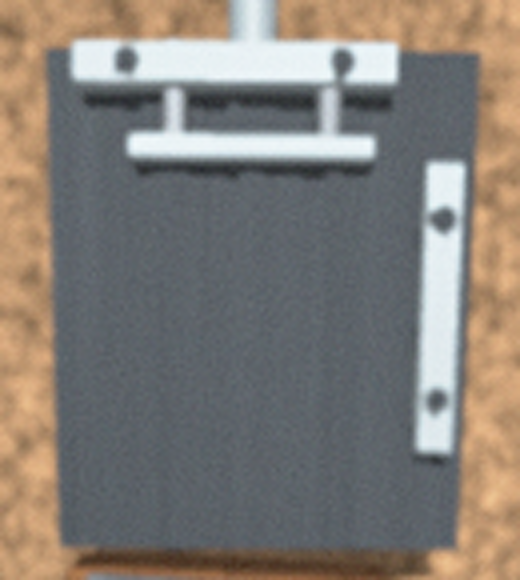

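View pics/w1b.png

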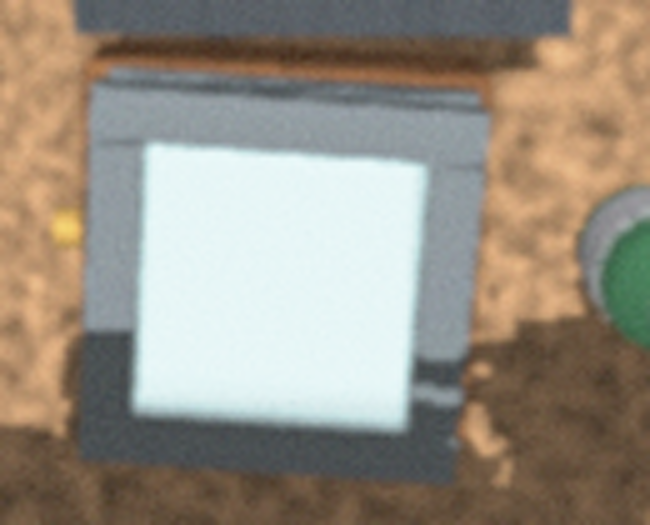

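```bash
python3 - <<'E'
from fit import *
c=camera("wrist")
S=[(c,[(-.06,-.066,.075),(.066,-.066,.075),(.066,.078,.075),(-.06,.078,.075),(.05,-.035,.091),(.06,-.035,.091),(.05,.045,.091),(.06,.045,.091)],zpx([(63,546),(456,547),(479,55),(47,50),(416,452),(453,456),(427,161),(466,161)],(255,5)))]
h=.05
P=[(c,[(-h,h,.0865),(h,h,.0865),(h,-h,.0865),(-h,-h,.0865)],zpx([(92,83),(490,112),(456,482),(79,458)],(255,135),5))]
s,r=fit(S,[.54,.03,.09]);print(s,r)
p,r=fit(P,[.54,-.09,.02]);print(p,r)
R=np.array([[np.cos(s[2]),np.sin(s[2])],[-np.sin(s[2]),np.cos(s[2])]])
inS=lambda q: R@(np.array(q)[:2]-s[:2])
print("plate in stage",inS(p),p[2]-s[2])
for px in [(127,158),(375,158)]: print("bar",inS(unproj(c,zpx([px],(255,5))[0],.088)))
for px in [(105,70),(485,92)]: print("plate2+ edge?",inS(unproj(c,zpx([px],(255,135),5)[0],.0765)))
for q,z in (("cleaner",.04),("lens_mount",.01),("filter_tin",.024)):
    m=recognise(c,q); print(q,m[0]["conf"],m[0]["at"],inS(unproj(c,np.array(m[0]["at"]),z)))
E
```

```text
[0.536  0.0378 0.0842] [[-1.0164  0.5649]
 [ 0.6685  0.9557]
 [ 0.5307 -0.9244]
 [-0.6808 -0.5025]
 [ 0.5668 -0.0579]
 [-0.2939 -0.9673]
 [ 0.4809  0.4261]
 [-0.4397  0.5649]]
[ 0.539  -0.0916  0.0216] [[-0.4009 -0.1922]
 [ 0.6464 -0.4637]
 [-0.1155  0.4212]
 [-0.0661  0.3653]]
plate in stage [-0.0079 -0.1292] -0.06268773713567954
bar [-0.0354  0.0461]
bar [0.035  0.0465]
plate2+ edge? [-0.0521 -0.0745]
plate2+ edge? [ 0.044  -0.0795]
cleaner 0.8 [385.2, 188.9] [ 0.0976 -0.1356]
lens_mount 0.79 [431.2, 63.1] [0.1572 0.0368]
filter_tin 0.6 [387.6, 187.9] [ 0.1046 -0.1383]
```

Emit:
play_rows(moves=[[[-5.4,-0.4,0],[0,0,0],4],[[-10.7,-0.8,0],[0,0,0],4],[[-10.7,-0.8,6],[0,0,0],4],[[-10.7,-0.8,12],[0,0,0],4],[[-10.7,-0.8,17],[0,0,0],4],[[-10.7,-0.8,20],[0,0,0],4],[[-10.7,-0.8,22],[0,0,0],4],[[-10.7,-0.8,22],[0,0,0],4]])

```text
time: 4.15
ee_pos: [0.5455, -0.1682, 0.1081]
eef_rot: [0.674, 0.739, -0.001, -0.001]
ft_force: [-0.7, -0.7, 0.1]
width: 0.0403
```

```bash
python3 - <<'E'
from snap import *
s=read_state(); print(s["time"],s["ee_pos"],s["eef_rot"],s["ft_force"],s["width"])
c=camera("scene")
cv2.imwrite("pics/s2.png",cv2.resize(c["frame"][110:310,150:400,::-1],None,fx=3,fy=3))
E
```

```text
4.15 [ 0.5455 -0.1682  0.1081] [ 0.6742  0.7385 -0.0007 -0.0011] [-0.6699 -0.6709  0.079 ] 0.04025824676171832
```

View pics/s2.png

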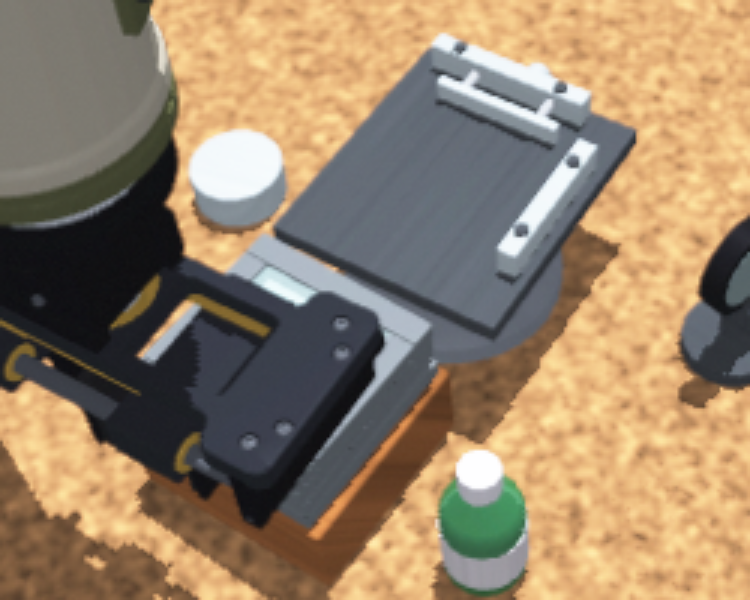

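Emit:
play_rows(moves=[[[0,0,1.5],[0,0,0],4],[[0,0,2.85],[0,0,0],4],[[0,0,2.85],[0,0,0],4],[[0,0,2.85],[0,0,0],4]])

```text
time: 4.7
ee_pos: [0.5465, -0.1692, 0.0809]
eef_rot: [0.675, 0.738, 0.0, 0.0]
ft_force: [-0.0, -0.1, -0.4]
width: 0.0396
```

Emit:
play_rows(moves=[[[0.5,0,0.05],[0,0,0],4],[[0.8,0,0.05],[0,0,0],4]])

```text
time: 4.95
ee_pos: [0.5458, -0.1605, 0.0805]
eef_rot: [0.674, 0.738, 0.0, 0.0]
ft_force: [-0.7, 0.1, 0.7]
width: 0.0398
```

```bash
python3 - <<'E'
from snap import *
for i in range(4):
    c=camera("wrist"); s=read_state(); print(s["time"],s["ee_pos"],s["eef_rot"],s["ft_force"],s["width"])
cv2.imwrite("pics/w3.png",c["frame"][:,:,::-1])
E
```

```text
5.0 [ 0.5458 -0.1601  0.0804] [ 0.6743  0.7385  0.0003 -0.0001] [0.7239 0.7304 0.2185] 0.040073082341920634
5.05 [ 0.5458 -0.1604  0.0804] [ 0.6743  0.7385  0.0002 -0.    ] [-0.3018 -0.4412  0.0676] 0.03970873610825933
5.1 [ 0.5458 -0.1607  0.0804] [0.6744 0.7384 0.0002 0.    ] [-0.4506 -0.4377 -0.0008] 0.03993838709293826
5.15 [ 0.5457 -0.1609  0.0804] [0.6745 0.7383 0.0001 0.    ] [0.5102 0.3105 0.4245] 0.03966500476916963
```

View pics/w3.png

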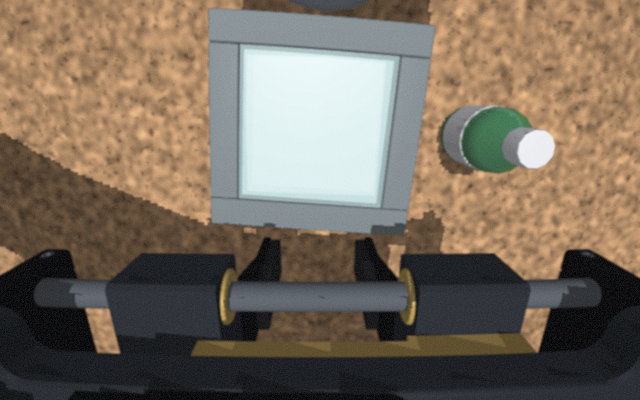

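Emit:
play_rows(moves=[[[0.3,0,0.1],[0,0,0],4],[[0.6,0,0.1],[0,0,0],4],[[0.9,0,0.1],[0,0,0],4],[[1.2,0,0.1],[0,0,0],4],[[1.5,0,0.1],[0,0,0],4],[[1.8,0,0.1],[0,0,0],4],[[2.1,0,0.1],[0,0,0],4],[[2.4,0,0.1],[0,0,0],4]])

```text
time: 6.15
ee_pos: [0.5435, -0.137, 0.0793]
eef_rot: [0.675, 0.738, 0.0, -0.0]
ft_force: [1.0, 0.2, -1.0]
width: 0.0397
```

```bash
python3 - <<'E'
from snap import *
c=camera("scene"); s=read_state(); print(s["time"],s["ee_pos"],s["eef_rot"],s["ft_force"],s["width"])
cv2.imwrite("pics/s4.png",cv2.resize(c["frame"][110:310,150:400,::-1],None,fx=3,fy=3))
c=camera("wrist");cv2.imwrite("pics/w4.png",c["frame"][:,:,::-1])
E
```

```text
6.2 [ 0.5435 -0.1365  0.0792] [ 0.6744  0.7383  0.0001 -0.0001] [-0.2698  0.594  -0.7723] 0.04030124853077868
```

View pics/s4.png

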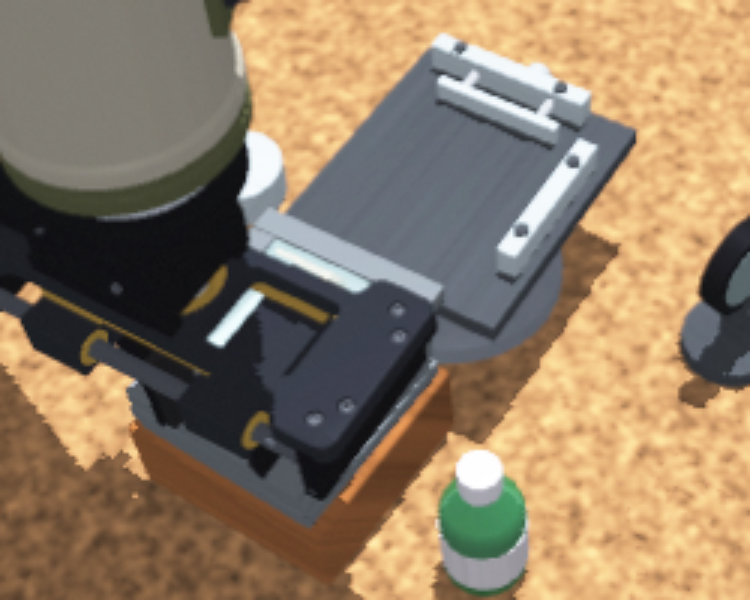

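View pics/w4.png

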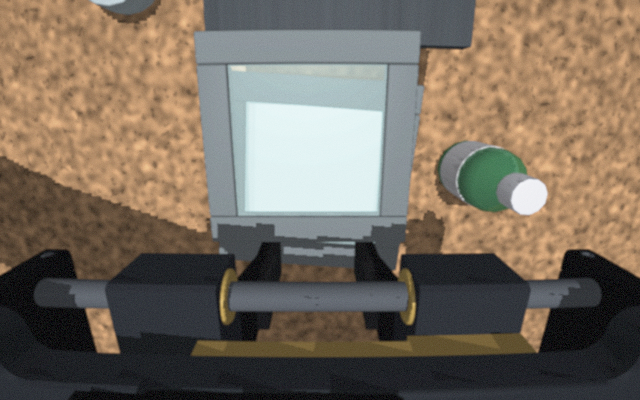

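Emit:
play_rows(moves=[[[0.4,0,0],[0,0,0],4],[[0.9,0,0],[0,0,0],4],[[1.4,0,0],[0,0,0],4],[[1.9,0,0],[0,0,0],4],[[2.4,0,0],[0,0,0],4],[[2.9,0,0],[0,0,0],4],[[3.4,0,0],[0,0,0],4],[[3.9,0,0],[0,0,0],4]])

```text
time: 7.25
ee_pos: [0.54, -0.098, 0.0793]
eef_rot: [0.675, 0.738, 0.0, -0.0]
ft_force: [-0.1, -1.3, 0.4]
width: 0.0398
```

Emit:
play_rows(moves=[[[0.4,0,0],[0,0,0],4],[[0.8,0,0],[0,0,0],4],[[1.2,0,0],[0,0,0],4],[[1.6,0,0],[0,0,0],4],[[2.0,0,0],[0,0,0],4],[[2.4,0,0],[0,0,0],4],[[2.8,0,0],[0,0,0],4],[[3.2,0,0],[0,0,0],4]])

```text
time: 8.25
ee_pos: [0.5371, -0.0662, 0.0793]
eef_rot: [0.675, 0.738, 0.0, -0.0]
ft_force: [0.8, -0.4, -0.5]
width: 0.0403
```

```bash
python3 - <<'E'
from snap import *
c=camera("scene"); s=read_state(); print(s["time"],s["ee_pos"],s["eef_rot"],s["ft_force"],s["width"])
cv2.imwrite("pics/s5.png",cv2.resize(c["frame"][110:310,150:400,::-1],None,fx=3,fy=3))
c=camera("wrist");cv2.imwrite("pics/w5.png",c["frame"][:,:,::-1])
E
```

```text
8.3 [ 0.5371 -0.0655  0.0792] [ 0.6743  0.7384  0.0001 -0.0002] [ 0.3324 -0.5063 -0.1209] 0.04003463525255757
```

View pics/s5.png

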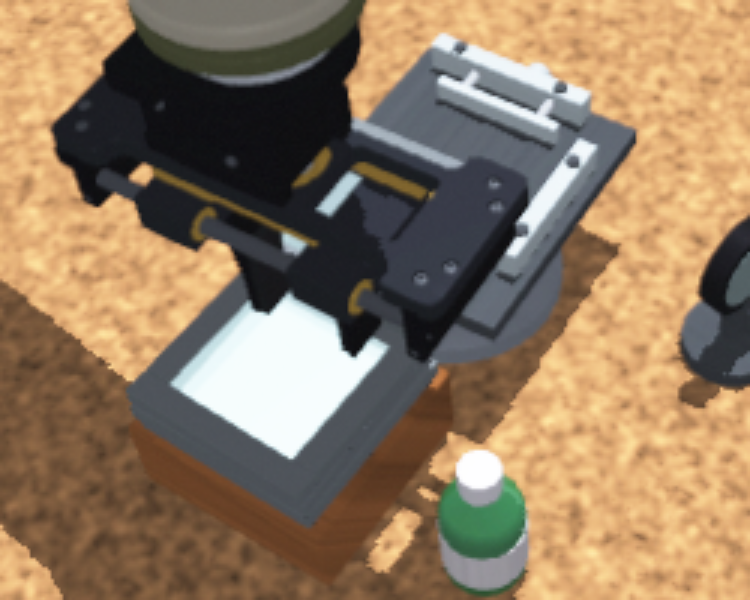

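View pics/w5.png

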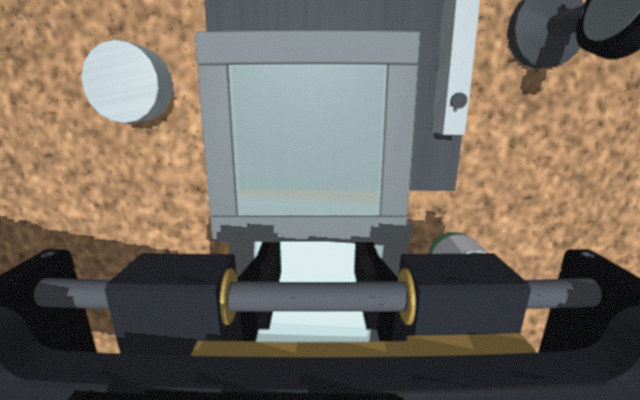

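Emit:
play_rows(moves=[[[0.3,0,0],[0,0,0],4],[[0.7,0,0],[0,0,0],4],[[1.1,0,0],[0,0,0],4],[[1.5,0,0],[0,0,0],4],[[1.9,0,0],[0,0,0],4],[[2.3,0,0],[0,0,0],4],[[2.7,0,0],[0,0,0],4],[[2.9,0,0],[0,0,0],4]])

```text
time: 9.35
ee_pos: [0.5345, -0.0372, 0.0793]
eef_rot: [0.674, 0.738, 0.0, -0.0]
ft_force: [-0.3, -0.4, 0.1]
width: 0.0402
```

```bash
python3 - <<'E'
from snap import *
c=camera("wrist");cv2.imwrite("pics/w6.png",c["frame"][:,:,::-1])
s=read_state(); print(s["time"],s["ee_pos"],s["eef_rot"],s["ft_force"],s["width"])
E
```

```text
9.4 [ 0.5345 -0.0371  0.0793] [ 0.6744  0.7383  0.0001 -0.0001] [-0.2149  0.413  -0.545 ] 0.04001719847203767
```

View pics/w6.png

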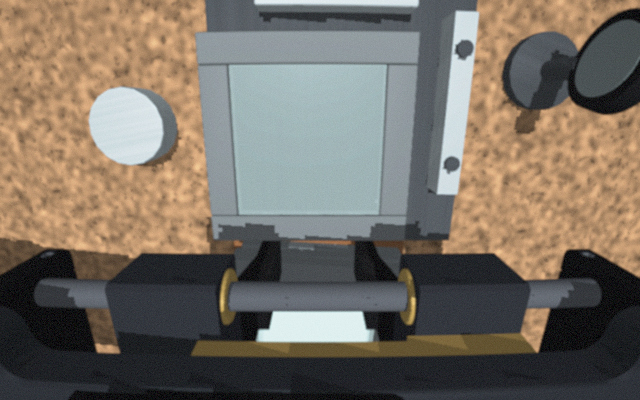

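```bash
python3 - <<'E'
import cv2
f=cv2.imread("pics/w6.png")
cv2.imwrite("pics/w6z.png",cv2.resize(f[0:90,185:485],None,fx=2.66,fy=4,interpolation=cv2.INTER_CUBIC))
from fit import *
c=camera("wrist"); s=[.536,.0374,.088]
R=np.array([[np.cos(s[2]),np.sin(s[2])],[-np.sin(s[2]),np.cos(s[2])]])
for px,z in [((197,31),.085),((420,31),.085),((407,240),.085),((213,240),.085),((257,12),.088),((418,12),.088),((428,193),.091),((454,13),.091),((443,238),.075)]:
    print(px,R@(unproj(c,np.array(px,float),z)[:2]-s[:2]))
E
```

```text
(197, 31) [-0.0607  0.0371]
(420, 31) [0.037  0.0371]
(407, 240) [ 0.0387 -0.0618]
(213, 240) [-0.0619 -0.0619]
(257, 12) [-0.0335  0.0436]
(418, 12) [0.0347 0.044 ]
(428, 193) [ 0.045  -0.0349]
(454, 13) [0.0492 0.0433]
(443, 238) [ 0.0617 -0.065 ]
```

View pics/w6z.png

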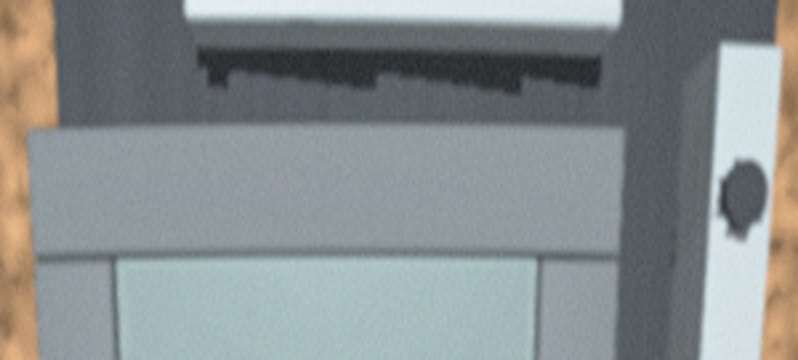

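Emit:
play_rows(moves=[[[-1,0,0],[0,0,0],4],[[-1,0,-2],[0,0,0],0],[[-1,0,-4.5],[0,0,0],0],[[-1,-4,-4.5],[0,0,0],0],[[1,-7.8,-4.5],[0,0,0],0],[[5,-7.8,-4.5],[0,0,0],0],[[6.8,-7.8,-4.5],[0,0,0],0],[[6.8,-7.8,-4.5],[0,0,0],0]])

```text
time: 10.45
ee_pos: [0.4507, 0.0235, 0.1244]
eef_rot: [0.674, 0.739, 0.0, -0.0]
ft_force: [-0.3, -0.5, -0.2]
width: 0.0003
```

Emit:
play_rows(moves=[[[0,0,2],[0,0,0],0],[[0,0,4],[0,0,0],0],[[0,0,4.5],[0,0,0],0],[[0,0,4.5],[0,0,0],0],[[0,0,4.5],[0,0,0],0]])

```text
time: 11.08
ee_pos: [0.4512, 0.0229, 0.08]
eef_rot: [0.675, 0.738, 0.0, 0.0]
ft_force: [0.8, 0.3, -0.1]
width: 0.0005
```

```bash
python3 - <<'E'
from snap import *
c=camera("wrist");cv2.imwrite("pics/w7.png",c["frame"][:,:,::-1])
s=read_state(); print(s["time"],s["ee_pos"],s["eef_rot"],s["ft_force"],s["width"])
c=camera("scene");cv2.imwrite("pics/s7.png",cv2.resize(c["frame"][110:310,150:400,::-1],None,fx=3,fy=3))
c=camera("side");cv2.imwrite("pics/d7.png",cv2.resize(c["frame"][130:280,260:430,::-1],None,fx=4,fy=4))
E
```

```text
11.125 [0.4512 0.023  0.08  ] [0.6747 0.7381 0.0005 0.0002] [-0.0181  0.1856  0.2432] 0.0006372040745995143
```

View pics/w7.png

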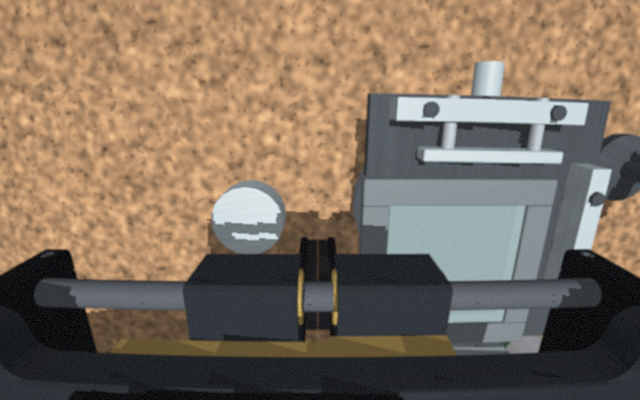

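View pics/d7.png

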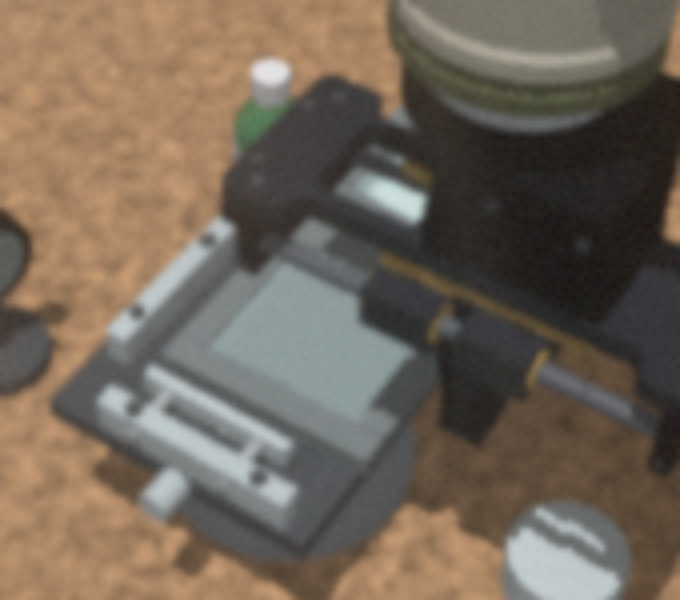

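Emit:
play_rows(moves=[[[0,0.3,0.07],[0,0,0],0],[[0,0.6,0.07],[0,0,0],0],[[0,0.9,0.07],[0,0,0],0],[[0,1.1,0.07],[0,0,0],0],[[0,1.3,0.07],[0,0,0],0],[[0,1.5,0.07],[0,0,0],0],[[0,1.6,0.07],[0,0,0],0],[[0,1.7,0.07],[0,0,0],0]], grip_force=30)

```text
time: 12.22
ee_pos: [0.4676, 0.0247, 0.0785]
eef_rot: [0.675, 0.738, -0.0, -0.0]
ft_force: [-0.5, 0.1, 0.4]
width: 0.0009
```

```bash
python3 - <<'E'
from snap import *
c=camera("wrist");cv2.imwrite("pics/w8.png",cv2.resize(c["frame"][80:360,270:640,::-1],None,fx=2,fy=2))
s=read_state(); print(s["time"],s["ee_pos"],s["eef_rot"],s["ft_force"],s["width"])
E
```

```text
12.275 [0.4678 0.0247 0.0786] [ 0.6746  0.7382  0.     -0.    ] [-0.3674 -0.3475 -0.8623] 0.0005998831013677553
```

View pics/w8.png

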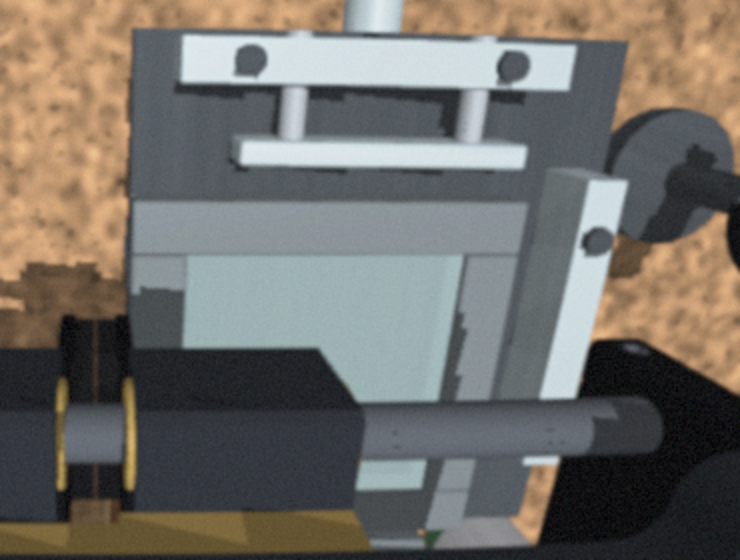

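Emit:
play_rows(moves=[[[0,0.05,0],[0,0,0],0],[[0,0.1,0],[0,0,0],0],[[0,0.15,0],[0,0,0],0],[[0,0.2,0],[0,0,0],0],[[0,0.25,0],[0,0,0],0],[[0,0.3,0],[0,0,0],0]])

```text
time: 13.02
ee_pos: [0.4707, 0.025, 0.0786]
eef_rot: [0.675, 0.738, 0.0, -0.0]
ft_force: [0.3, -0.3, -0.6]
width: 0.0006
```

```bash
python3 - <<'E'
from snap import *
c=camera("wrist");cv2.imwrite("pics/w9.png",cv2.resize(c["frame"][80:360,270:640,::-1],None,fx=2,fy=2))
for i in range(4):
    s=read_state(); print(s["time"],s["ee_pos"],s["eef_rot"],s["ft_force"],s["width"]); camera("wrist")
E
```

```text
13.075 [0.4707 0.0249 0.0786] [ 0.6746  0.7382  0.     -0.    ] [-0.4295  0.6569  0.8139] 0.00023499057474193023
13.125 [0.4707 0.025  0.0786] [0.6746 0.7382 0.0001 0.    ] [ 0.1273 -0.6425 -1.2622] -2.716590928490345e-05
13.175 [0.4707 0.0249 0.0786] [0.6746 0.7382 0.0001 0.    ] [-0.7041  0.8122 -0.1594] 0.0006477140109262703
13.225 [0.4707 0.025  0.0786] [0.6746 0.7382 0.0001 0.    ] [-0.849   0.0022 -0.0175] 0.00011642006344155886
```

View pics/w9.png

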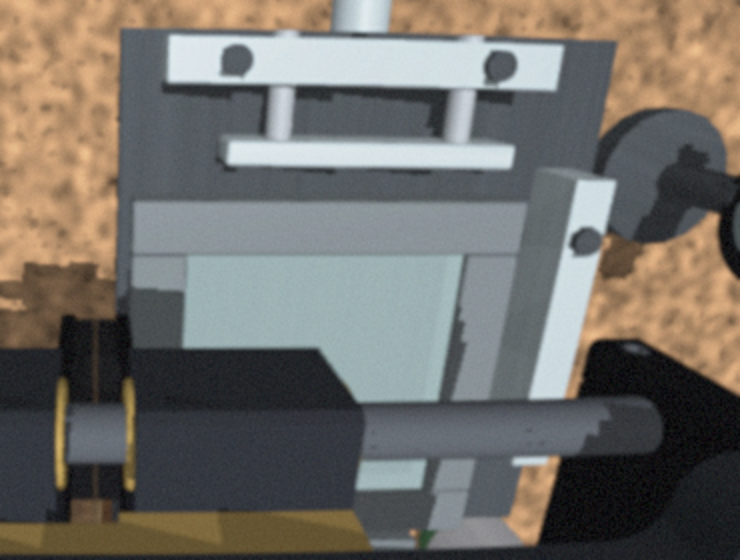

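Emit:
play_rows(moves=[[[0,0.06,0],[0,0,0],0],[[0,0.12,0],[0,0,0],0],[[0,0.18,0],[0,0,0],0],[[0,0.24,0],[0,0,0],0],[[0,0.3,0],[0,0,0],0],[[0,0.36,0],[0,0,0],0],[[0,0.4,0],[0,0,0],0]])

```text
time: 14.15
ee_pos: [0.4747, 0.0253, 0.0786]
eef_rot: [0.675, 0.738, 0.0, -0.0]
ft_force: [0.1, -0.8, 1.0]
width: 0.0007
```

```bash
python3 - <<'E'
from snap import *
c=camera("wrist");cv2.imwrite("pics/w10.png",cv2.resize(c["frame"][80:360,270:640,::-1],None,fx=2,fy=2))
for i in range(4):
    s=read_state(); print(s["time"],s["ee_pos"],s["eef_rot"],s["ft_force"],s["width"]); camera("wrist")
E
```

```text
14.2 [0.4747 0.0253 0.0786] [ 0.6746  0.7382  0.     -0.    ] [-0.634  -0.5517 -0.795 ] 0.0006430354518282103
14.25 [0.4747 0.0253 0.0786] [0.6746 0.7382 0.0001 0.    ] [-0.005  -0.0196  0.3366] 0.0002785277823958258
14.3 [0.4747 0.0253 0.0786] [0.6746 0.7382 0.0001 0.    ] [ 0.0987  0.9574 -0.4026] 0.0005082113692422124
14.35 [0.4747 0.0253 0.0786] [0.6746 0.7382 0.0001 0.    ] [0.6291 0.6696 0.6415] 0.000852696940387321
```

View pics/w10.png

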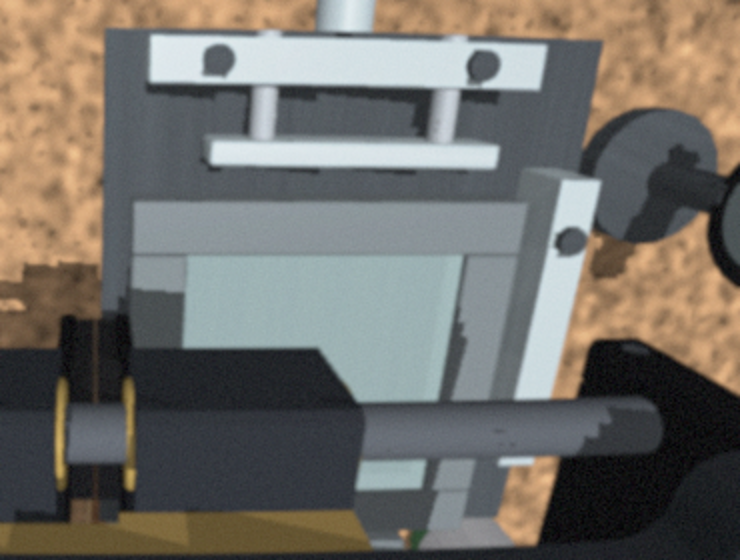

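Emit:
play_rows(moves=[[[0,0.03,0],[0,0,0],0],[[0,0.06,0],[0,0,0],0],[[0,0.09,0],[0,0,0],0],[[0,0.12,0],[0,0,0],0],[[0,0.15,0],[0,0,0],0],[[0,0.18,0],[0,0,0],0]])

```text
time: 15.15
ee_pos: [0.4764, 0.0255, 0.0786]
eef_rot: [0.675, 0.738, 0.0, -0.0]
ft_force: [-0.9, 0.2, -1.0]
width: 0.0003
```

```bash
cat > rd.py <<'E'
from snap import *
def rd(n=6):
    F=[];P=[]
    for i in range(n):
        camera("wrist"); s=read_state(); F.append(s["ft_force"]); P.append(s["ee_pos"])
    y=.088; c,q=np.cos(y),np.sin(y)
    f=np.mean(F,0); p=np.mean(P,0)
    print(s["time"],"pos",p,"stageF",c*f[0]+q*f[1],-q*f[0]+c*f[1],f[2],"std",np.std(F,0))
    d=p[:2]-[.536,.0374]; print("stage xy",c*d[0]+q*d[1],-q*d[0]+c*d[1])
rd()
E
python3 rd.py
```

```text
15.45 pos [0.4765 0.0255 0.0786] stageF -0.241661045819595 0.003669861426808276 0.14573553847521403 std [0.5115 0.5232 0.5651]
stage xy -0.06036007032761068 -0.006647965245594754
```

Emit:
play_rows(moves=[[[0,0.02,0],[0,0,0],0],[[0,0.04,0],[0,0,0],0],[[0,0.06,0],[0,0,0],0],[[0,0.08,0],[0,0,0],0]])

```text
time: 15.95
ee_pos: [0.477, 0.0255, 0.0785]
eef_rot: [0.675, 0.738, -0.0, -0.0]
ft_force: [-1.5, -0.3, 0.9]
width: 0.0005
```

```bash
python3 rd.py
```

```text
16.25 pos [0.477  0.0255 0.0785] stageF -2.0749037111936635 0.03430758845737622 0.5136647030651088 std [0.3871 0.5318 0.4646]
stage xy -0.05980574573284132 -0.00663955232506809
```

Emit:
play_rows(moves=[[[0,0.02,0],[0,0,0],0],[[0,0.04,0],[0,0,0],0]])

```text
time: 16.5
ee_pos: [0.4771, 0.0256, 0.0784]
eef_rot: [0.675, 0.738, -0.0, -0.0]
ft_force: [-5.3, -0.2, 2.9]
width: 0.0004
```

```bash
python3 rd.py
```

```text
16.8 pos [0.4771 0.0256 0.0784] stageF -5.128954889976085 0.599642023111598 3.031624646227282 std [0.3532 0.414  0.5502]
stage xy -0.05972192744296314 -0.0066175650847304385
```

Emit:
play_rows(moves=[[[0,0.02,0],[0,0,0],0],[[0,0.02,0],[0,0,0],0],[[0,0.02,0],[0,0,0],0],[[0,0.02,0],[0,0,0],0],[[0,0.02,0],[0,0,0],0]])

```text
time: 17.42
ee_pos: [0.4771, 0.0256, 0.0784]
eef_rot: [0.675, 0.738, -0.001, -0.001]
ft_force: [-6.0, -0.4, 3.2]
width: 0.0005
```

```bash
python3 rd.py; python3 - <<'E'
from snap import *
c=camera("wrist");cv2.imwrite("pics/w11.png",cv2.resize(c["frame"][80:360,270:640,::-1],None,fx=2,fy=2))
E
```

```text
17.725 pos [0.4771 0.0256 0.0784] stageF -5.746174478540393 0.640377404511308 3.337694518500934 std [0.3327 0.3911 0.493 ]
stage xy -0.05972415637941647 -0.006622371140322731
```

View pics/w11.png

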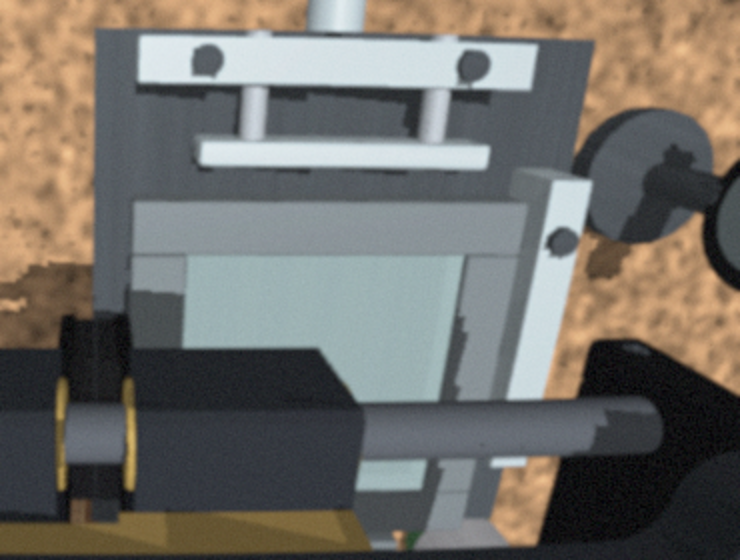

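Emit:
play_rows(moves=[[[0,0.03,0],[0,0,0],0],[[0,0.03,0],[0,0,0],0],[[0,0.03,0],[0,0,0],0],[[0,0.03,0],[0,0,0],0],[[0,0.03,0],[0,0,0],0]])

```text
time: 18.4
ee_pos: [0.4771, 0.0256, 0.0783]
eef_rot: [0.675, 0.738, -0.001, -0.001]
ft_force: [-7.2, -0.1, 3.4]
width: 0.0003
```

```bash
python3 rd.py
```

```text
18.7 pos [0.4771 0.0256 0.0783] stageF -7.121150879897123 0.6452694519925755 3.9964897123319876 std [0.3812 0.4984 0.4935]
stage xy -0.05970897193831136 -0.006600957037466848
```

Emit:
play_rows(moves=[[[0,-0.3,0],[0,0,0],0],[[0,-1.3,0],[0,0,0],0],[[0,-1.3,-4],[0,0,0],0],[[-3,-1.3,-4.5],[0,0,0],4],[[-8.1,1,-4.5],[0,0,0],4],[[-8.1,6.4,-4.5],[0,0,0],4],[[-8.1,6.4,-4.5],[0,0,0],4],[[-8.1,6.4,-4.5],[0,0,0],4]])

```text
time: 19.7
ee_pos: [0.5484, -0.0496, 0.1233]
eef_rot: [0.675, 0.738, -0.0, -0.0]
ft_force: [-0.4, 0.5, -0.4]
width: 0.0381
```

```bash
python3 - <<'E'
from snap import *
from rd import rd
c=camera("wrist");cv2.imwrite("pics/w12.png",c["frame"][:,:,::-1])
E
```

```text
20.0 pos [ 0.5485 -0.0492  0.124 ] stageF -0.222907311235691 0.048017528224332945 -0.20805329192598299 std [0.5224 0.3834 0.5039]
stage xy 0.004871132279627957 -0.08740555548571673
```

View pics/w12.png

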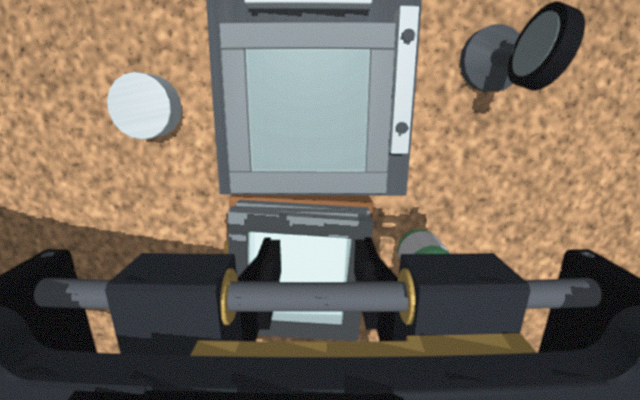

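Emit:
play_rows(moves=[[[0,0,2],[0,0,0],4],[[0,0,4],[0,0,0],4],[[0,0,4.5],[0,0,0],4],[[0.2,0,4.5],[0,0,0],4],[[0.5,0,4.5],[0,0,0],4],[[0.8,0,4.5],[0,0,0],4],[[1.0,0,4.5],[0,0,0],4],[[1.2,0,4.5],[0,0,0],4]])

```text
time: 21.05
ee_pos: [0.5481, -0.0371, 0.0787]
eef_rot: [0.675, 0.738, 0.0, 0.0]
ft_force: [-1.0, -0.4, 0.9]
width: 0.0404
```

Emit:
play_rows(moves=[[[0.06,0,0],[0,0,0],4],[[0.12,0,0],[0,0,0],4],[[0.18,0,0],[0,0,0],4],[[0.24,0,0],[0,0,0],4],[[0.3,0,0],[0,0,0],4],[[0.36,0,0],[0,0,0],4],[[0.42,0,0],[0,0,0],4],[[0.48,0,0],[0,0,0],4]])

```text
time: 22.05
ee_pos: [0.5476, -0.0325, 0.0786]
eef_rot: [0.675, 0.738, 0.0, -0.0]
ft_force: [-0.0, -0.6, -0.7]
width: 0.0402
```

```bash
python3 - <<'E'
from snap import *
from rd import rd
c=camera("wrist");cv2.imwrite("pics/w13.png",c["frame"][:,:,::-1])
E
```

```text
22.35 pos [ 0.5476 -0.0325  0.0786] stageF -0.31858939975919226 0.10215284582047914 0.2347156755973112 std [0.3882 0.4092 0.4254]
stage xy 0.005422298913498076 -0.07061240231542644
```

View pics/w13.png

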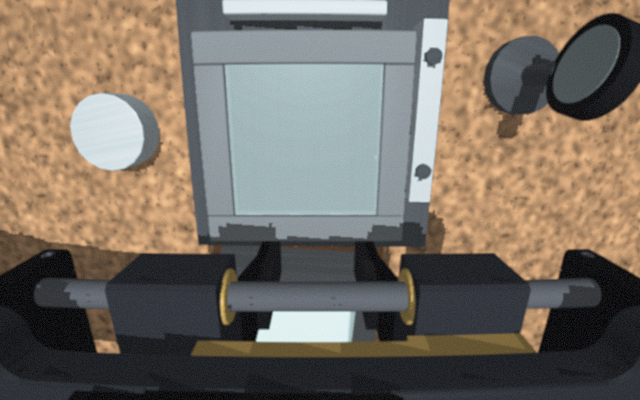

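Emit:
play_rows(moves=[[[0.04,0,0],[0,0,0],4],[[0.08,0,0],[0,0,0],4],[[0.12,0,0],[0,0,0],4],[[0.16,0,0],[0,0,0],4],[[0.2,0,0],[0,0,0],4],[[0.24,0,0],[0,0,0],4],[[0.28,0,0],[0,0,0],4],[[0.32,0,0],[0,0,0],4]])

```text
time: 23.4
ee_pos: [0.5473, -0.0293, 0.0786]
eef_rot: [0.675, 0.738, 0.0, -0.0]
ft_force: [-0.6, -0.9, 0.9]
width: 0.0402
```

```bash
python3 - <<'E'
from snap import *
from rd import rd
c=camera("wrist");cv2.imwrite("pics/w14.png",cv2.resize(c["frame"][0:100,170:470,::-1],None,fx=2.5,fy=5))
E
```

```text
23.7 pos [ 0.5473 -0.0293  0.0786] stageF 0.18269082512422932 -0.04802102893516701 -0.14593395213922553 std [0.4181 0.6955 0.2225]
stage xy 0.0054157150741035 -0.06743982600538555
```

View pics/w14.png

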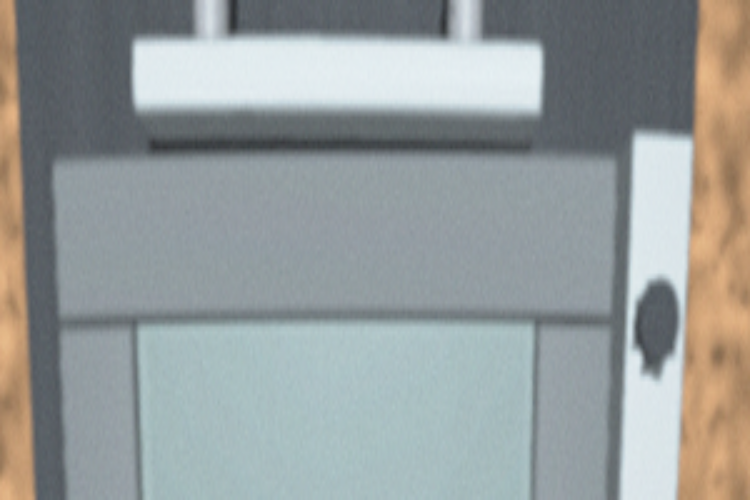

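Emit:
play_rows(moves=[[[0.03,0,0],[0,0,0],4],[[0.06,0,0],[0,0,0],4],[[0.09,0,0],[0,0,0],4],[[0.12,0,0],[0,0,0],4],[[0.15,0,0],[0,0,0],4],[[0.18,0,0],[0,0,0],4]])

```text
time: 24.5
ee_pos: [0.5472, -0.0276, 0.0786]
eef_rot: [0.675, 0.738, 0.0, -0.0]
ft_force: [-0.5, -0.2, -0.8]
width: 0.04
```

```bash
python3 rd.py
```

```text
24.8 pos [ 0.5472 -0.0275  0.0786] stageF -0.14637732553197616 0.14136743768618387 -0.14765317950228984 std [0.2653 0.4168 0.5339]
stage xy 0.005411527712261684 -0.0656511050384141
```

Emit:
play_rows(moves=[[[0.02,0,0],[0,0,0],4],[[0.04,0,0],[0,0,0],4],[[0.06,0,0],[0,0,0],4],[[0.08,0,0],[0,0,0],4]])

```text
time: 25.3
ee_pos: [0.5471, -0.0271, 0.0786]
eef_rot: [0.675, 0.738, -0.0, 0.0]
ft_force: [0.7, -1.3, -0.6]
width: 0.0399
```

```bash
python3 rd.py
```

```text
25.6 pos [ 0.5471 -0.0271  0.0786] stageF -0.12297387689421069 -2.6314033629362985 0.24429441278460717 std [0.5653 0.6425 0.3613]
stage xy 0.005368775147592176 -0.06519832552755407
```

Emit:
play_rows(moves=[[[0.02,0,0],[0,0,0],4],[[0.03,0,0],[0,0,0],4],[[0.03,0,0],[0,0,0],4]])

```text
time: 25.98
ee_pos: [0.547, -0.0269, 0.0786]
eef_rot: [0.675, 0.738, -0.0, 0.0]
ft_force: [-0.7, -4.7, -0.6]
width: 0.0397
```

```bash
python3 rd.py
```

```text
26.275 pos [ 0.547  -0.027   0.0786] stageF -0.631640131589897 -5.380657628600187 0.729382792814418 std [0.3733 0.4698 0.6911]
stage xy 0.005316721235513065 -0.06507001107330272
```

Emit:
play_rows(moves=[[[0.02,0,0],[0,0,0],4],[[0.02,0,0],[0,0,0],4],[[0.02,0,0],[0,0,0],4],[[0.02,0,0],[0,0,0],4],[[0.02,0,0],[0,0,0],4]])

```text
time: 26.9
ee_pos: [0.547, -0.0269, 0.0786]
eef_rot: [0.675, 0.738, -0.0, 0.0]
ft_force: [-0.4, -5.6, 0.2]
width: 0.0399
```

```bash
python3 - <<'E'
from snap import *
from rd import rd
c=camera("wrist");cv2.imwrite("pics/w15.png",cv2.resize(c["frame"][0:260,170:470,::-1],None,fx=2.5,fy=2.3))
E
```

```text
27.2 pos [ 0.547  -0.0269  0.0786] stageF -0.8528393542239001 -5.894473242237918 0.33066956407655335 std [0.5281 0.2319 0.6915]
stage xy 0.005304527773554603 -0.06503180596396589
```

View pics/w15.png

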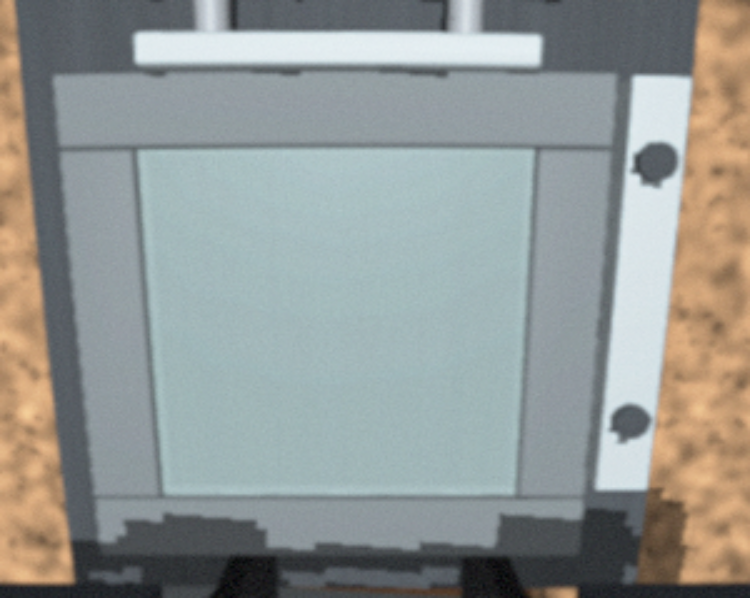

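Emit:
play_rows(moves=[[[0.03,0,0],[0,0,0],4],[[0.03,0,0],[0,0,0],4],[[0.03,0,0],[0,0,0],4],[[0.03,0,0],[0,0,0],4],[[0.03,0,0],[0,0,0],4]])

```text
time: 27.88
ee_pos: [0.547, -0.0269, 0.0786]
eef_rot: [0.675, 0.738, -0.0, 0.0]
ft_force: [-0.2, -6.3, -0.1]
width: 0.0402
```

```bash
python3 rd.py
```

```text
28.175 pos [ 0.547  -0.0269  0.0786] stageF -1.2241843328102444 -6.419817518909268 0.31395653642131816 std [0.366  0.4852 0.7759]
stage xy 0.00526063068625278 -0.06498077996151261
```

Pressed for well over 0.5 s. Back off gently, rise and look from above.

Emit:
play_rows(moves=[[[-0.2,0,0],[0,0,0],4],[[-0.6,0,0],[0,0,0],4],[[-1.4,0,0],[0,0,0],4],[[-1.4,0,-4],[0,0,0],4],[[-1.6,0,-10],[0,0,0],4],[[-1.6,0,-12],[0,0,0],4],[[-1.6,0,-12],[0,0,0],4],[[-1.6,0,-12],[0,0,0],4]])

```text
time: 29.18
ee_pos: [0.5479, -0.0419, 0.1974]
eef_rot: [0.675, 0.738, -0.0, -0.001]
ft_force: [0.5, 0.1, -1.3]
width: 0.04
```

```bash
python3 - <<'E'
from snap import *
from rd import rd
c=camera("wrist");cv2.imwrite("pics/w16.png",c["frame"][:,:,::-1])
cv2.imwrite("pics/w16z.png",cv2.resize(c["frame"][0:150,220:420,::-1],None,fx=4,fy=4,interpolation=cv2.INTER_CUBIC))
E
```

```text
29.475 pos [ 0.5479 -0.0419  0.1975] stageF 0.08297731882159824 -0.33865241973532734 0.0254932678810966 std [0.4541 0.2435 0.4845]
stage xy 0.004911963032251231 -0.0800895779908054
```

View pics/w16.png

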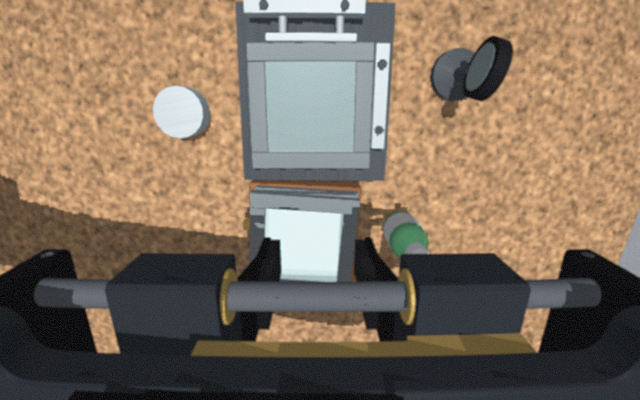

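View pics/w16z.png

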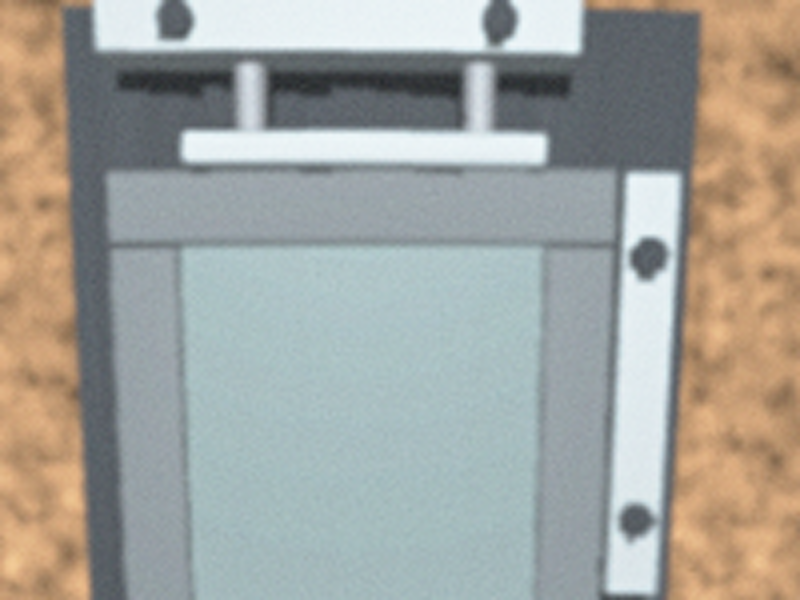

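```bash
python3 - <<'E'
from fit import *
c=camera("wrist"); h=.05
cv2.imwrite("pics/w17.png",cv2.resize(c["frame"][100:200,220:420,::-1],None,fx=4,fy=4,interpolation=cv2.INTER_CUBIC))
z=lambda L:zpx(L,(220,0))
S=[(c,[(.066,.078,.075),(-.06,.078,.075),(.05,-.035,.091),(.05,.045,.091),(.06,.045,.091)],z([(698,12),(65,8),(604,592),(625,172),(681,172)]))]
s,r=fit(S,[.536,.037,.088]); print(s,np.abs(r).max())
# plate: upper corners + inner? use edges
P=[(c,[(-h,h,.085),(h,h,.085)],z([(107,172),(617,170)]))]
p,r=fit(P,[.536,.034,.088]); print(p)
d=p[:2]-s[:2];C,Q=np.cos(s[2]),np.sin(s[2]);print("plate in stage",C*d[0]+Q*d[1],-Q*d[0]+C*d[1],p[2]-s[2])
E
```

```text
[0.5358 0.0369 0.0835] 1.757474717936418
[0.5364 0.033  0.0914]
plate in stage 0.000182070256183226 -0.003926701369634374 0.007913605536355922
```

View pics/w17.png

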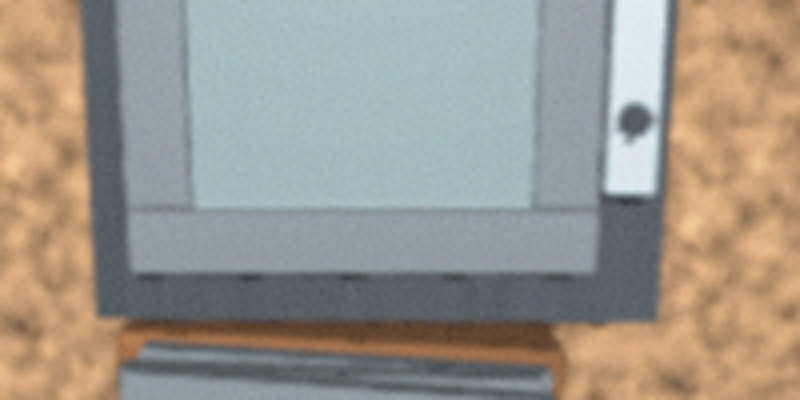

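Plate x ≈ 0, y ≈ −4 mm, square within about 0.5°, with nothing touching it.

```bash
python3 -c "
from bench import *
print(close_job())"
```

```text
the job is handed in; nothing more can be done
None
```

I slid the top plate off the stack onto the stage, pressed it against the side fence, then pushed it along the fence home against the end stop. The job is handed in; the interface gave no verdict.

- **Slide:** I pushed it flat with both fingers 4 cm apart. It stopped about 9 mm short of the end stop, clear of the stack.
- **Side fence:** I closed the fingers and pressed in steps from 5.1 to 7.1 N at the wrist, each held for at least half a second.
- **End stop:** I felt the bar at a plate position of about y = −4 mm. I pressed at 5.9 N, then 6.4 N, each for more than half a second.

The last picture was taken with the gripper raised about 12 cm and touching nothing. It showed the plate at x ≈ 0.2 mm and y ≈ −3.9 mm, turned about 0.5° from square, against both rails. The wrist force never read above about 8 N.

Two things rest on weaker evidence. I judged the lower plates and the bystanders undisturbed by eye and did not measure them. Even with the bar feeling firm, the end-stop press stayed slightly under 7 N.

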